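# Fetch the green bike lock key out of the bamboo case and hold it level

### The arm

A 6-joint arm with a two-finger parallel gripper is mounted at the origin on the work surface. World frame = base frame: x ahead of the robot, y to its left, z up, the work surface at z = 0. Lengths are in mm, angles in degrees, forces in N, time in s.
With the tool pointing down it reaches from about 350 to 850 mm from the base axis. Payload 8.1 kg.
Tool frame: the origin (TCP) lies midway between the tips of the shut fingers; the grasp point (between the pads) lies 19 mm behind it (r.pinch_z is the distance from the TCP to the grasp point, in mm); z points along the fingers, y is the line along which they close (so a half turn about z gives the same grasp; the last joint's range is limited). The gripper opens to 85 mm and grips with 20 to 120 N. Pads are 22 mm wide; open, the fingers measure 114 mm over their backs; the gripper's body (76 mm by 85 mm) begins 54 mm behind the grasp point. The pads swing forward as they close: fully open they stand 13 mm farther back than shut.
Start: joints at [58.877, 7.471, 85.268, -0, 87.261, -4.893], TCP at [265.166, 538.231, 231.292] pointing down, gripper open.
Joint ranges: [-169.43, 169.43], [-51.17, 129.36], [1.28, 143.12], [-76.62, 256.62], [0, 156.53], [-152.29, 152.29]. Speed limits (degrees/s): [136.94, 136.94, 159.86, 180, 180, 180].

### API

Orientations are given as [roll, pitch, yaw] about the fixed x, y, z axes, in that order (R = Rz(yaw) Ry(pitch) Rx(roll)).
In Python, from bench import r gives the robot as it stands.
- The arm moves only by the shell command python3 -m jog 'ROWS' [OPENING] [FORCE]. ROWS is JSON, one flat list of numbers, 6 for each row, row after row: the shift along the tool's x, y, z in m, then the turn, a rotation vector about the tool's x, y, z in rad. A call has 1 to 8 rows; each row is the pose to reach, as a shift and turn from the pose commanded when the call began, along the tool's axes at that moment; what a row does not reach only later rows make up. A row lasts 1/8 s, in which the tool goes at most 62.5 mm and 10.7 degrees, less where a joint would pass 70% of its speed; a pose out of reach is approached as far as the arm can. A call with a gripper value outside its range is refused whole. OPENING is the opening, from -1 (shut) to 1 (fully open), set as the call begins (- or left out, the last holds). The fingers move at their own pace and stop on an object; FORCE is the grip in N (left out, the last holds). Time passes only in rows, so rows that repeat a pose let the fingers close. It gives the time, the measured TCP pose, the force, the opening and the grip force at its end, in the units of the state.
- r.sense(): the state, without advancing time (a new reading comes with each control period).
- r.snapshot(name): name is "scene" or "top" or "wrist"; returns a dict with "pixels" (400x640x3 uint8, red, green, blue), "range_z" (400x640 float32, mm along the optical axis (not along the pixel's ray), 0 where there is no reading), "K" (3x3 intrinsics, pixels), "rvec" (rotation vector, rad) and "tvec" (3), from world to camera coordinates, as OpenCV has them. Camera axes: x right, y down, z forward; pixel columns grow to the right and rows downward; lengths in mm; the calibration is good to about 2 mm. A picture is of the moment at which its call begins.
- r.hand_in(): hands the job in; it is judged then, once.
Trained networks look in a picture, given as the dict that the camera call returned (one of the last four; its "shot" number tells which), for a name from the list of things; names that differ only in an ending like _2 or _b are one class to them, and where a whole thing is asked for, a point or a joint stands for the part that bears it (a point fixed in the world has none). Each returns a list of dicts, best first, with "score" (0 to 1); they miss things now and then, are a little off and sometimes report something else, mostly with a low value. They report only what shows in the picture. A call takes as long as a camera call.
- r.look_for(picture, target): "bbox" ([left, top, right, bottom] in pixels, round what is visible of it).
- r.outline_of(picture, target): "region" (400x640 bool, what is visible of it) and "bbox" ([left, top, right, bottom] in pixels, round what is visible of it).
The state is a dict: "time": time; "joint_pos": joint angles; "qd": joint speeds; "joint_efforts": joint torques, N m; "tool_pos": TCP position; "tcp_rot": TCP orientation; "ft_force": force on the tool from outside, world axes, zero at the start; "wrist_torque": the same for the moment, N m; "finger_gap": finger opening in mm; "grip_force": force on a finger pad.
Only numpy, scipy, OpenCV 4.12 (cv2) and the standard library are available. Lean on these libraries where they do the work, as an engineer would, in place of code of your own. Each camera call takes 0.05 s, during which the arm holds its last target. There are 200 camera calls.

### The job

On the radiator shelf, slide the lid of the bamboo case all the way open, draw the green bike lock key (not the orange one) up out of its slot, and turn it from its upright lean until its blade lies level. Finish while still holding it like that, level, still and raised at least 20 cm above the shelf: do not put it down or let go. Leave the orange key in its slot, the lid open and the other things on the shelf where they are.

Things in the scene. Friction and masses are not known exactly. Their poses are not given: they have to be found in the camera images.
- case: Fixed bamboo case, 120 (x) x 280 (y) x 87 mm high without lid, walls 6 mm; origin at the centre of its underside, z up; its yaw varies. Its -y half holds a dark sloping block with two slots, at y = -95 and -35 mm, a key in each (which key is where varies); a 56 mm high partition stands at y = +30 mm. Open at the top once the lid is slid to +y.
- lid (a joint): How far the flat lid is slid along the case's +y, in m: 0 covers the case, 0.16 is fully open at its stop (its edge then at y = +20 mm of the case, the rest overhanging the +y end). Starts at 0 to 0.03, has about 2 N of friction and stays where left. The lid's top is 95.5 mm above the shelf.
- lid_grip (a point): Middle of the dark grip bar on the lid, 108.5 mm above the shelf. The bar is 70 mm long along the case's x, 14 mm thick along the case's y and stands 26 mm high on the lid's top. At lid 0 it is at x = 0, y = -60 mm of the case; it moves with the lid.
- green_key: Key, 30 g: green head 32 (x) x 10 (y) x 32 (z) mm, steel blade 9 x 4 x 30 mm. Origin mid-head; z runs from blade to head, y across the flat faces. In its slot its y is the case's y, it leans 25 deg from upright, head towards the case's -x; mid-head at case x = 0, 62 mm above the shelf, head top 4 mm under the rim. Head rests on the block, blade in a 31 mm deep slot with 1 mm play; exits along +z.
- green_tip (a point): Tip of the green key's blade, 46 mm from the middle of its head. Its axes are the key's.
- orange_key: The same key with an orange head, in the other slot, 60 mm away along the case's y. To be left in its slot.
- bowl: Grey ceramic bowl, 130 mm wide, 55 mm high, standing at the back of the shelf; origin at the centre of its underside.
- umbrella: Compact umbrella frame of steel with black handle lying on the shelf behind the case, 255 mm long along its y, 34 mm high; origin on its underside.
- bike_light: Black bike light 40 x 70 x 32 mm on the left; origin at the centre of its underside.
- polish_tin: Red polish tin, 72 mm wide, 32 mm high, on the right; origin at the centre of its underside.
- padlock: Brass padlock standing up on the right, 50 x 18 x 75 mm; origin at the centre of its underside.

How it is judged (in metres and radians):
On the way, in this order (a step that is already met when the one before it is completed fails the run):
1. the lid is slid fully open (at least 145 of 160 mm) (value of joint lid above 0.145 m), for 0.2 s.
2. the green key is drawn clear of the case (head 150 mm or more above the shelf) in the fingers (height (world z) of green_key above 0.15 m and contact force between green_key and the fingers above 0.5 N and contact force between green_key and case below 0.1 N), for 0.2 s.
At the end, for the whole second after the job is handed in: The fingers hold the green key still, nothing else carrying it, its head's middle 190 mm or more and its blade tip 170 mm or more above the shelf, the blade within 20 degrees of level; the lid is still open by at least 130 mm and the orange key is in its slot, within 12 mm of where it was (height (world z) of green_key above 0.19 m and height (world z) of green_tip above 0.17 m and angle between green_tip's own z axis and vertical between 1.22 and 1.92 rad and contact force between green_key and the fingers above 0.5 N and contact force between green_key and case below 0.1 N and contact force between green_key and orange_key below 0.1 N and linear speed of green_key below 0.03 m/s and angular speed of green_key below 0.3 rad/s and value of joint lid above 0.13 m and distance of orange_key from where it was at the start of the episode below 0.012 m); the arm keeps its last pose, push and grip.
It fails at once if the orange key is pulled from its slot (distance of orange_key from where it was at the start of the episode above 0.02 m).
It fails at once if the bowl, umbrella, bike light, polish tin or padlock is pushed about (over 30 mm) (distance of any of bowl, umbrella, bike_light, polish_tin, padlock from where it was at the start of the episode above 0.03 m).
It also fails if it takes over 48 s, if anything falls off the work surface, if the arm or the gripper's body presses on something with over 40 N, if the wrist force passes 120 N, or if a joint passes its speed limit or range.

## Working session

There is one attempt and no reset: what is moved stays moved. The work goes in short steps, Python scripts to look and compute and a shell command to move; the robot and the scene stay as the last step left them, time stands still between calls to the robot, and variables do not carry over. Pictures are saved under pics/ and viewed, at most 10 in all, crops included, and the job is handed in when it is done.

```bash
mkdir -p pics; cat > h.py <<'E'
from bench import r
import numpy as np, cv2
from scipy.spatial.transform import Rotation as R
def pts(s, mask):
    v,u=np.nonzero(mask&(s["range_z"]>0)); z=s["range_z"][v,u]; K=np.array(s["K"])
    c=np.stack([(u-K[0,2])/K[0,0]*z,(v-K[1,2])/K[1,1]*z,z],1)
    M=R.from_rotvec(np.ravel(s["rvec"])).as_matrix()
    return (c-np.ravel(s["tvec"]))@M
def save(s,n): cv2.imwrite("pics/"+n,cv2.cvtColor(s["pixels"],cv2.COLOR_RGB2BGR))
def pose():
    s=r.sense(); return np.array(s["tool_pos"]),R.from_euler("xyz",s["tcp_rot"],degrees=True)
def rel(p,Rt):
    "shift (m) and rotvec (rad) in tool axes to reach world p (mm), rotation Rt"
    p0,R0=pose(); return np.round(R0.inv().apply(np.array(p)-p0)/1000,4), np.round((R0.inv()*Rt).as_rotvec(),4)
E
python3 - <<'E'
from h import *
ims=[]
for n in ["scene","top"]:
    s=r.snapshot(n); save(s,n+"0.png")
    for t in ["lid","lid_grip","case","bowl","umbrella","bike_light","polish_tin","padlock"]:
        o=r.outline_of(s,t)
        if o:
            q=pts(s,o[0]["region"]); print(n,t,round(o[0]["score"],2),o[0]["bbox"],np.median(q,0).round(),np.percentile(q,[2,98],axis=0).round().tolist())
            if t in("lid_grip","lid","case"):
                zt=np.percentile(q[:,2],95); top=q[abs(q[:,2]-zt)<5]; print("  top",zt.round(1),cv2.minAreaRect(top[:,:2].astype(np.float32)))
print(r.sense())
E
```

```text
scene lid 0.82 [273.4, 168.4, 361.7, 218.8] [527.  -9.  97.] [[429.0, -135.0, 77.0], [598.0, 141.0, 121.0]]
  top 109.4 ((525.5670776367188, -58.72052001953125), (67.78897094726562, 13.92135238647461), 23.02004051208496)
scene lid_grip 0.92 [271.2, 168.5, 361.3, 222.2] [527.  -9.  97.] [[430.0, -135.0, 77.0], [597.0, 139.0, 121.0]]
  top 109.1 ((525.5670776367188, -58.72052001953125), (67.78897094726562, 13.92135238647461), 23.02004051208496)
scene case 0.89 [274.2, 168.6, 360.6, 242.9] [545. -37.  91.] [[443.0, -143.0, 6.0], [598.0, 141.0, 116.0]]
  top 100.0 ((507.1586608886719, 4.081634521484375), (131.21762084960938, 283.4911193847656), 14.234622955322266)
scene bowl 0.95 [318.2, 232.6, 368.4, 268.2] [720. -57.  33.] [[683.0, -135.0, 5.0], [798.0, -14.0, 58.0]]
scene umbrella 0.67 [379.7, 219.3, 445.5, 248.9] [765. 114.  30.] [[746.0, 59.0, 2.0], [777.0, 290.0, 38.0]]
scene bike_light 0.55 [407.5, 167.0, 428.9, 181.2] [521. 446.  26.] [[493.0, 415.0, 2.0], [534.0, 489.0, 35.0]]
scene polish_tin 0.77 [160.3, 230.1, 188.0, 248.6] [ 427. -439.   32.] [[378.0, -470.0, 3.0], [447.0, -
[... 1325 characters left out ...]
399.0, 75.0]]
{'time': 0.9, 'joint_pos': array([ 5.88775079e+01,  7.46739081e+00,  8.52672653e+01, -1.00820728e-03,
        8.72615298e+01, -4.89193453e+00]), 'qd': array([-0.05741766,  0.10197357, -0.09340815,  0.0303322 ,  0.00749137,
       -0.06269533]), 'joint_efforts': array([-7.05331640e-04, -5.69317210e+01, -5.00860226e+01, -3.83608256e-05,
        1.42774130e-03,  6.95824292e-05]), 'tool_pos': array([265.17196513, 538.23618358, 231.33674521]), 'tcp_rot': array([1.79996286e+02, 1.32864374e-03, 1.53769491e+02]), 'ft_force': array([ 0.2592048 , -0.10306755,  0.20634437]), 'wrist_torque': array([-0.02011638, -0.00092009,  0.03064977]), 'grip_force': 0.0, 'finger_gap': 85.63319846398541}
```

```bash
python3 - <<'E'
from h import *
print(rel([490,-20,330],R.from_euler("xyz",[180,0,14],degrees=True)))
a=cv2.imread("pics/top0.png");b=cv2.imread("pics/scene0.png")
cv2.imwrite("pics/a0.png",np.vstack([cv2.resize(a[110:310,140:500],(720,300),interpolation=2)*1,cv2.resize(b[120:300,140:500],(720,300))]))
E
```

```text
(array([-0.4484, -0.4014, -0.0987]), array([ 1.0000e-04, -1.0000e-04,  2.4394e+00]))
```

View pics/a0.png

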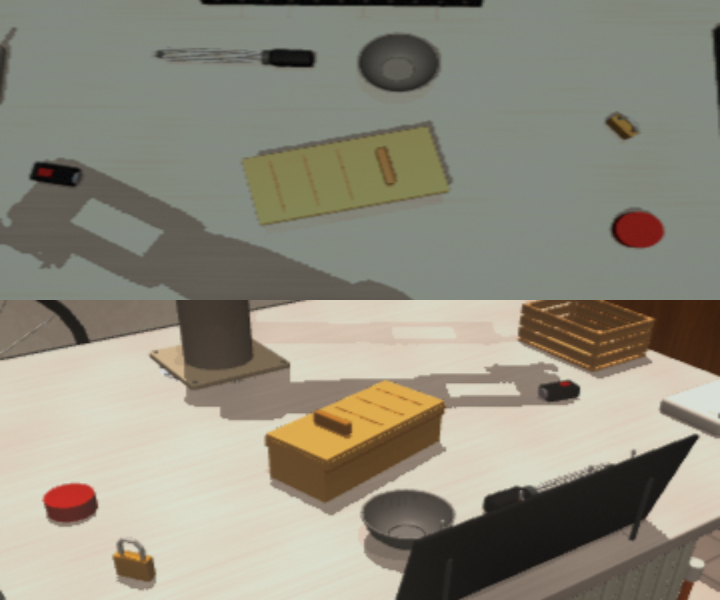

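The top view (upper half) shows the case at crop (345,172), its grip bar at (385,165) towards world -y. The bowl, umbrella, light, tin and padlock are all well clear of it. Next I move above the case for a wrist view.

```bash
python3 -m jog '[-0.05,-0.045,-0.0987,0,0,0.18, -0.1,-0.09,-0.0987,0,0,0.36, -0.14,-0.13,-0.0987,0,0,0.54, -0.18,-0.17,-0.0987,0,0,0.72, -0.22,-0.21,-0.0987,0,0,0.9, -0.26,-0.24,-0.0987,0,0,1.08, -0.3,-0.28,-0.0987,0,0,1.26, -0.34,-0.31,-0.0987,0,0,1.44]' 1
python3 -c "
from h import *
print(rel([490,-20,330],R.from_euler('xyz',[180,0,14],degrees=True)))"
```

```text
time: 1.9
tool_pos: [433.5, 107.8, 330.5]
tcp_rot: [179.9, -0.0, 70.9]
ft_force: [1.0, 0.4, 1.0]
finger_gap: 85.2
grip_force: 0.0
(array([-0.1023,  0.0952,  0.0006]), array([ 9.000e-04, -1.300e-03,  9.932e-01]))
```

```bash
python3 -m jog '[-0.017,0.016,0,0,0,0.17, -0.034,0.032,0,0,0,0.34, -0.051,0.048,0,0,0,0.5, -0.068,0.064,0,0,0,0.66, -0.085,0.08,0,0,0,0.83, -0.1,0.093,0,0,0,0.99, -0.102,0.095,0,0,0,0.993, -0.102,0.095,0,0,0,0.993]'
python3 - <<'E'
from h import *
s=r.snapshot("wrist"); save(s,"w1.png")
for t in ["lid","lid_grip"]:
  for o in r.outline_of(s,t)[:1]:
    q=pts(s,o["region"]); print(t,o["score"],o["bbox"],np.percentile(q,[2,50,98],axis=0).round().tolist())
q=pts(s,np.ones((400,640),bool)); 
for lo,hi in((90,101),(112,130)):
    t=q[(q[:,2]>lo)&(q[:,2]<hi)&(q[:,0]<620)]; print(len(t),t[:,2].mean(),cv2.minAreaRect(t[:,:2].astype(np.float32)))
E
```

```text
time: 2.9
tool_pos: [490.2, -16.9, 330.0]
tcp_rot: [-180.0, 0.0, 14.6]
ft_force: [-0.2, 0.6, 0.4]
finger_gap: 85.4
grip_force: 0.0
lid 0.86 [200.9, 100.2, 419.0, 199.0] [[430.0, -127.0, 93.0], [512.0, 5.0, 95.0], [587.0, 137.0, 120.0]]
lid_grip 0.56 [199.3, 97.3, 419.9, 195.0] [[430.0, -128.0, 88.0], [512.0, 6.0, 95.0], [588.0, 138.0, 120.0]]
19184 94.63773794938395 ((506.3152770996094, 3.816253662109375), (127.64849853515625, 280.3022766113281), 14.56696605682373)
630 119.9470231627777 ((521.9850463867188, -54.29193878173828), (68.11996459960938, 14.240106582641602), 14.29263973236084)
```

View pics/w1.png

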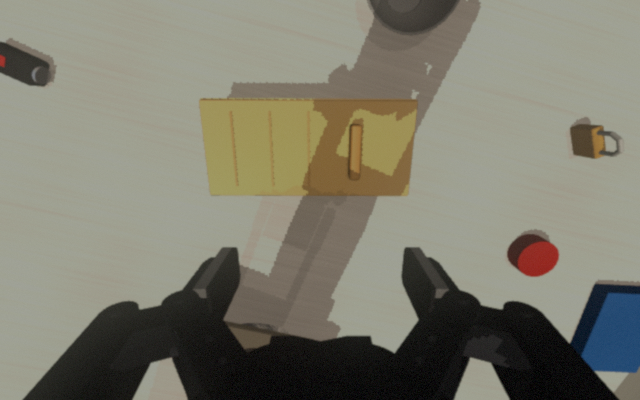

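Wrist view shows the lid at pixels (200–418, 98–195) and its bar at (355,152). Depth puts the bar at (522, -54), top 120 mm, and the bar-to-lid-centre distance is 60.2 mm, both as expected. Yaw is about 14.6°.

```bash
python3 -c "
from h import *
print(rel([522,-54.3,101],R.from_euler('xyz',[180,0,14.6],degrees=True)))"
```

```text
(array([0.0213, 0.0445, 0.2291]), array([-0.0001, -0.0002, -0.0014]))
```

```bash
python3 -m jog '[0.021,0.0445,0.04,0,0,0, 0.021,0.0445,0.09,0,0,0, 0.021,0.0445,0.14,0,0,0, 0.021,0.0445,0.18,0,0,0, 0.021,0.0445,0.205,0,0,0, 0.021,0.0445,0.22,0,0,0, 0.021,0.0445,0.229,0,0,0, 0.021,0.0445,0.229,0,0,0]'
python3 -m jog '[0,0,0,0,0,0, 0,0,0,0,0,0, 0,0,0,0,0,0, 0,0,0,0,0,0, 0,0,0,0,0,0, 0,0,0,0,0,0]' -1 40
```

```text
time: 4.05
tool_pos: [521.9, -55.0, 101.2]
tcp_rot: [180.0, -0.0, 14.4]
ft_force: [-0.4, 0.4, 0.2]
finger_gap: 85.1
grip_force: 0.0
time: 4.8
tool_pos: [521.7, -54.5, 101.4]
tcp_rot: [-180.0, -0.0, 14.4]
ft_force: [-3.3, 4.3, 5.5]
finger_gap: 12.9
grip_force: 41.6
```

```bash
python3 -m jog '[0,-0.01,0,0,0,0, 0,-0.03,0,0,0,0, 0,-0.05,0,0,0,0, 0,-0.07,0,0,0,0, 0,-0.09,0,0,0,0, 0,-0.11,0,0,0,0, 0,-0.125,0,0,0,0, 0,-0.13,0,0,0,0]'
```

```text
time: 5.8
tool_pos: [489.4, 72.4, 101.4]
tcp_rot: [180.0, -0.1, 14.4]
ft_force: [0.3, -2.6, 6.3]
finger_gap: 12.9
grip_force: 41.6
```

```bash
python3 -m jog '[0,-0.005,0,0,0,0, 0,-0.009,0,0,0,0, 0,-0.012,0,0,0,0, 0,-0.015,0,0,0,0, 0,-0.017,0,0,0,0]'
```

```text
time: 6.42
tool_pos: [485.4, 88.0, 101.4]
tcp_rot: [180.0, -0.1, 14.4]
ft_force: [-0.0, -2.7, 5.8]
finger_gap: 13.0
grip_force: 41.6
```

```bash
python3 -m jog '[0,-0.002,0,0,0,0, 0,-0.004,0,0,0,0, 0,-0.006,0,0,0,0, 0,-0.007,0,0,0,0]'
```

```text
time: 6.92
tool_pos: [483.7, 94.8, 101.4]
tcp_rot: [180.0, -0.1, 14.4]
ft_force: [0.2, -1.6, 5.7]
finger_gap: 13.3
grip_force: 41.6
```

```bash
python3 -m jog '[0,-0.002,0,0,0,0, 0,-0.004,0,0,0,0, 0,-0.006,0,0,0,0]'
```

```text
time: 7.3
tool_pos: [482.2, 100.6, 101.4]
tcp_rot: [180.0, -0.1, 14.4]
ft_force: [0.3, -1.9, 5.3]
finger_gap: 13.1
grip_force: 41.6
```

```bash
python3 -m jog '[0,0,0,0,0,0, 0,0,0,0,0,0, 0,0,-0.03,0,0,0, 0,0,-0.08,0,0,0, -0.01,0.06,-0.12,0,0,0, -0.02,0.12,-0.15,0,0,0, -0.03,0.17,-0.17,0,0,0, -0.03,0.17,-0.17,0,0,0]' 1
python3 - <<'E'
from h import *
s=r.snapshot("wrist"); save(s,"w2.png")
M=R.from_rotvec(np.ravel(s["rvec"])).as_matrix(); print("cam",-M.T@np.ravel(s["tvec"]))
for t in ["green_key","orange_key","lid","case"]:
  for o in r.outline_of(s,t)[:1]:
    q=pts(s,o["region"]); print(t,o["score"],o["bbox"],np.percentile(q,[2,50,98],axis=0).round(1).tolist(),cv2.minAreaRect(q[:,:2].astype(np.float32)))
q=pts(s,np.ones((400,640),bool)); 
t=q[(q[:,2]>92)&(q[:,2]<98)&(q[:,0]<620)&(q[:,1]>0)]; print(len(t),t[:,2].mean(),cv2.minAreaRect(t[:,:2].astype(np.float32)))
t=q[(q[:,2]>84)&(q[:,2]<90)&(q[:,0]<620)]; print(len(t),cv2.minAreaRect(t[:,:2].astype(np.float32)))
E
```

```text
time: 8.3
tool_pos: [495.8, -75.5, 272.9]
tcp_rot: [179.9, -0.1, 14.1]
ft_force: [0.2, 0.7, 0.8]
finger_gap: 85.1
grip_force: 0.0
cam [571.08841493 -57.06556486 414.76044724]
green_key 0.83 [284.3, 129.7, 296.5, 164.4] [[496.2, -38.7, 38.3], [516.7, -31.2, 73.4], [533.4, -22.8, 81.2]] ((509.61358642578125, -30.06012725830078), (50.23762893676758, 17.592567443847656), 4.665285110473633)
orange_key 0.85 [332.8, 129.4, 343.2, 160.6] [[514.0, -94.7, 59.4], [533.2, -87.4, 74.3], [548.2, -81.1, 81.4]] ((530.6514892578125, -87.99515533447266), (37.84273910522461, 9.858851432800293), 11.41895580291748)
lid 0.6 [1.8, 89.2, 244.8, 206.0] [[392.1, 25.3, 92.8], [474.6, 151.6, 94.9], [549.2, 276.8, 120.3]] ((454.7161865234375, 212.49342346191406), (162.17291259765625, 401.8370361328125), 19.595434188842773)
case 0.81 [2.7, 87.9, 378.5, 201.2] [[396.1, -129.6, 4.5], [487.8, 82.1, 94.3], [583.9, 274.1, 118.5]] ((466.13433837890625, 126.09974670410156), (162.7406005859375, 566.9700927734375), 14.275105476379395)
25097 94.88553122586121 ((467.5780029296875, 157.5401611328125), (127.43577575683594, 279.94586181640625), 14.111976623535156)
2437 ((487.1749267578125, 80.39918518066406), (132.21731567382812, 439.567626953125), 14.398062705993652)
```

View pics/w2.png

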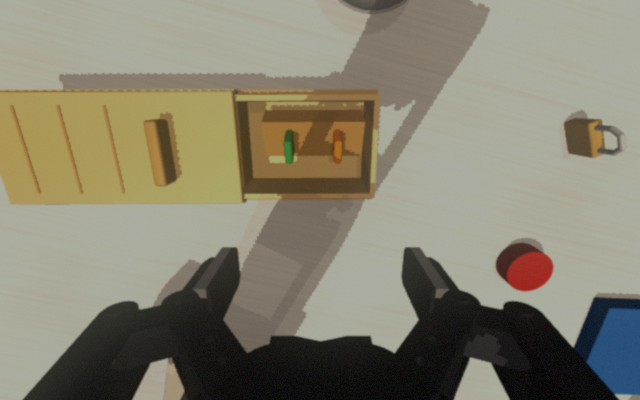

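Wrist view: the lid is fully open (lid centre moved 158 mm). The green key is at pixel (290,147), next to the partition at case y = -35, and the orange key is at (338,147). Both positions fit the case model (centre about (507.4, 2.5), yaw 14.4°). I'll go to a tilted hover and measure again from there.

```bash
cat >> h.py <<'E'
YAW=14.4; C=np.array([507.4,2.5,0]); RC=R.from_euler("z",YAW,degrees=True)
RT=RC*R.from_euler("xyz",[180,-25,0],degrees=True)
KZ=np.array([-np.sin(np.radians(25)),0,np.cos(np.radians(25))])
def key(d,y=-35,x=0,z=62): return C+RC.apply(np.array([x,y,z])+d*KZ)
E
python3 -c "
from h import *
print(key(90),rel(key(90),RT))"
```

```text
[479.26346218 -40.85949054 143.56770083] (array([-0.0072, -0.0327,  0.1262]), array([-0.0016,  0.4379,  0.0005]))
```

```bash
python3 -m jog '[-0.001,-0.008,0.02,0,0.11,0, -0.002,-0.016,0.05,0,0.22,0, -0.004,-0.024,0.08,0,0.33,0, -0.006,-0.0327,0.11,0,0.438,0, -0.007,-0.0327,0.126,0,0.438,0, -0.007,-0.0327,0.126,0,0.438,0]' -0.05
python3 - <<'E'
from h import *
print(rel(key(90),RT))
for n in("wrist","top"):
  s=r.snapshot(n); save(s,n+"3.png")
  for t in ["green_key","orange_key"]:
   for o in r.outline_of(s,t)[:1]:
    m=cv2.erode(o["region"].astype(np.uint8),np.ones((2,2)))>0
    q=RC.inv().apply(pts(s,m)-C); q=q[q[:,2]>55]
    if len(q): print(n,t,o["score"],o["bbox"],len(q),np.percentile(q,[2,50,98],axis=0).round(1).tolist(),q[q[:,2]>np.percentile(q[:,2],90)].mean(0).round(1))
E
```

```text
time: 9.3
tool_pos: [480.2, -41.8, 144.8]
tcp_rot: [-180.0, -25.0, 14.4]
ft_force: [1.8, -0.0, 1.1]
finger_gap: 40.4
grip_force: 0.0
(array([-0.0011, -0.0012,  0.0008]), array([-0.0006,  0.0006,  0.0001]))
wrist green_key 0.6 [313.1, 179.5, 324.4, 222.4] 447 [[-19.4, -38.8, 65.3], [-3.5, -34.6, 75.5], [15.3, -30.4, 81.8]] [  5.  -34.   81.3]
wrist orange_key 0.61 [377.7, 182.2, 398.0, 223.9] 605 [[-18.5, -98.1, 58.1], [-2.5, -92.0, 73.7], [14.5, -89.0, 81.2]] [  5.1 -94.1  80.7]
top green_key 0.46 [317.3, 219.9, 325.7, 230.4] 29 [[-18.5, -37.4, 68.9], [-4.8, -33.7, 76.0], [11.6, -29.9, 82.6]] [  2.9 -31.4  82.2]
top orange_key 0.59 [337.0, 210.0, 349.0, 225.0] 37 [[-18.0, -97.8, 65.9], [-3.5, -93.1, 76.1], [12.5, -88.3, 81.7]] [  5.5 -92.4  81.3]
```

View pics/wrist3.png

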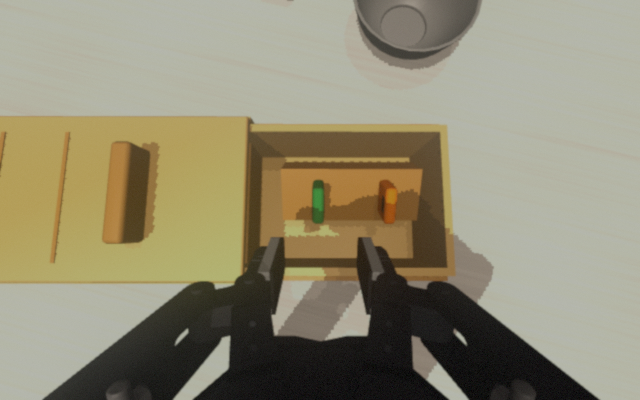

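The green key at pixel (318,202) is centred between the fingers, and its measured position agrees with the model within about 1 mm. The orange key at (388,202) is clear of the right finger.

```bash
python3 -c "
from h import *
print(rel(key(-10,-34.7),RT))"
```

```text
(array([-0.0034, -0.0027,  0.1022]), array([ 0.0012, -0.003 ,  0.0005]))
```

```bash
python3 -m jog '[-0.001,-0.001,0.02,0,0,0, -0.001,-0.001,0.04,0,0,0, -0.001,-0.001,0.06,0,0,0, -0.001,-0.001,0.07,0,0,0, -0.001,-0.001,0.07,0,0,0]'
python3 -c "
from h import *
print(rel(key(-10,-34.7),RT));print(rel(key(-10,-34.7),RT))"
```

```text
time: 10.22
tool_pos: [507.8, -34.0, 80.8]
tcp_rot: [-180.0, -25.0, 14.4]
ft_force: [0.4, 0.3, 1.6]
finger_gap: 40.8
grip_force: 0.0
(array([-0.0001, -0.0008,  0.0307]), array([-0.0006, -0.0005, -0.0005]))
(array([-0.0001, -0.0008,  0.0307]), array([-0.0006, -0.0005, -0.0005]))
```

```bash
python3 -m jog '[0,-0.001,0.01,0,0,0, 0,-0.001,0.02,0,0,0, 0,-0.001,0.027,0,0,0, 0,-0.001,0.03,0,0,0, 0,-0.001,0.03,0,0,0]'
```

```text
time: 10.85
tool_pos: [519.8, -30.0, 53.7]
tcp_rot: [-180.0, -25.1, 14.4]
ft_force: [0.2, -0.5, 0.0]
finger_gap: 40.4
grip_force: 0.0
```

```bash
python3 -m jog '[0,0,0,0,0,0, 0,0,0,0,0,0, 0,0,0,0,0,0, 0,0,0,0,0,0, 0,0,0,0,0,0, 0,0,0,0,0,0]' -1 50
```

```text
time: 11.6
tool_pos: [520.2, -30.2, 54.5]
tcp_rot: [180.0, -25.1, 14.4]
ft_force: [-3.8, -0.6, 6.5]
finger_gap: 8.9
grip_force: 49.5
```

Gripped at 8.9 mm with small side forces. Now I draw it out along the key axis.

```bash
python3 -m jog '[0,0,-0.004,0,0,0, 0,0,-0.01,0,0,0, 0,0,-0.018,0,0,0, 0,0,-0.026,0,0,0, 0,0,-0.034,0,0,0, 0,0,-0.042,0,0,0, 0,0,-0.05,0,0,0, 0,0,-0.06,0,0,0]'
```

```text
time: 12.6
tool_pos: [494.9, -36.4, 108.7]
tcp_rot: [-180.0, -25.1, 14.4]
ft_force: [-0.7, -0.5, -1.0]
finger_gap: 8.7
grip_force: 48.7
```

```bash
python3 -m jog '[0.005,0,-0.02,0,0,0, 0.015,0,-0.04,0,0,0, 0.025,0,-0.065,0,0,0, 0.035,0,-0.09,0,0,0, 0.05,0,-0.12,0,0,0, 0.06,0,-0.14,0,0,0, 0.06,0,-0.14,0,0,0, 0.06,0,-0.14,0,0,0]'
python3 - <<'E'
from h import *
for n in("scene","wrist"):
  s=r.snapshot(n); save(s,n+"4.png")
  for t in("green_key","orange_key"):
   for o in r.outline_of(s,t)[:1]:
    q=pts(s,o["region"]); print(n,t,o["score"],o["bbox"],np.percentile(q,[2,50,98],axis=0).round().tolist())
print(r.sense()["joint_pos"])
b=cv2.imread("pics/scene4.png")[60:280,200:420];w=cv2.imread("pics/wrist4.png")
cv2.imwrite("pics/b4.png",np.vstack([cv2.resize(b,(300,300)),cv2.resize(w[100:400,170:470],(300,300))]))
E
```

```text
time: 13.6
tool_pos: [489.9, -37.6, 259.4]
tcp_rot: [-180.0, -25.0, 14.4]
ft_force: [0.3, 0.1, -1.0]
finger_gap: 8.7
grip_force: 48.7
wrist green_key 0.85 [310.6, 219.4, 332.2, 303.9] [[467.0, -47.0, 259.0], [486.0, -39.0, 279.0], [504.0, -32.0, 286.0]]
wrist orange_key 0.58 [361.0, 203.5, 374.2, 234.5] [[512.0, -96.0, 49.0], [529.0, -87.0, 73.0], [548.0, -81.0, 81.0]]
[-21.02654024 -34.80953419 121.64495295  14.89204742  72.90527116
  52.77121293]
```

View pics/b4.png

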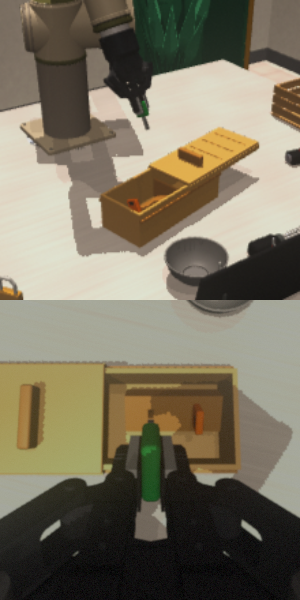

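The upper half (scene) shows the key held with its blade hanging below the fingers. The lower half (wrist view) shows the green head gripped at (150,465) and the orange key still in its slot at (197,418). Now I turn it to level, moving out and up.

```bash
python3 -m jog '[0.015,0,-0.004,0,0.12,0, 0.03,0,-0.008,0,0.25,0, 0.05,0,-0.012,0,0.38,0, 0.07,0,-0.017,0,0.5,0, 0.09,0,-0.022,0,0.62,0, 0.11,0,-0.026,0,0.75,0, 0.124,0,-0.03,0,0.86,0, 0.124,0,-0.03,0,0.96,0]'
python3 -c "
from h import *
print(r.sense()['joint_pos'],pose()[1].as_matrix().round(3)[:,2])"
```

```text
time: 14.9
tool_pos: [613.0, -24.5, 351.2]
tcp_rot: [-179.8, -79.6, 15.1]
ft_force: [0.6, 2.0, -0.1]
finger_gap: 8.7
grip_force: 48.8
[-34.15150053 -40.16578689 143.03266439  87.46233824  48.43275545
  -8.01836388] [ 0.949  0.26  -0.18 ]
```

Joint 3 is close to its range limit, so I'll move outward to relax it.

```bash
python3 -m jog '[0,0,0.01,0,0,0, 0,0,0.025,0,0,0, 0,0,0.04,0,0,0, 0,0,0.055,0,0,0, 0,0,0.06,0,0,0, 0,0,0.06,0,0,0, 0,0,0.06,0,0,0, 0,0,0.06,0,0,0]'
python3 - <<'E'
from h import *
print(r.sense()['joint_pos'],r.sense()['qd'],pose()[1].as_matrix().round(3)[:,2])
for n in("scene","wrist"):
  s=r.snapshot(n); save(s,n+"5.png")
  for t in("green_key","orange_key","lid"):
   for o in r.outline_of(s,t)[:1]:
    q=pts(s,o["region"]); print(n,t,o["score"],o["bbox"],np.percentile(q,[2,50,98],axis=0).round().tolist())
b=cv2.imread("pics/scene5.png")[60:280,200:420];w=cv2.imread("pics/wrist5.png")
cv2.imwrite("pics/b5.png",np.vstack([cv2.resize(b,(300,300)),cv2.resize(w[100:400,170:470],(300,300))]))
E
```

```text
time: 15.9
tool_pos: [669.0, -8.7, 338.7]
tcp_rot: [-179.2, -79.4, 14.5]
ft_force: [-0.2, 0.7, -0.6]
finger_gap: 8.9
grip_force: 48.9
[-26.44019163 -26.74228782 136.12435714  96.05345979  41.1822602
 -17.2102756 ] [ 0.01909298  0.04389581 -0.04144383  0.09722709 -0.03402912 -0.04509495] [ 0.948  0.26  -0.184]
scene green_key 0.42 [344.4, 129.8, 362.7, 145.7] [[656.0, -16.0, 326.0], [676.0, -8.0, 338.0], [704.0, 2.0, 358.0]]
scene lid 0.81 [310.1, 154.8, 389.8, 197.9] [[380.0, 20.0, 2.0], [486.0, 147.0, 97.0], [559.0, 310.0, 121.0]]
wrist green_key 0.91 [311.8, 219.0, 330.9, 299.8] [[643.0, -19.0, 328.0], [647.0, -15.0, 350.0], [685.0, -4.0, 356.0]]
```

View pics/b5.png

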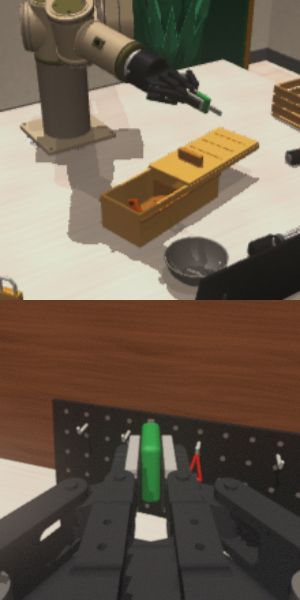

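The key is held level (about 11° off) and still, with its head about 340 mm up. The lid is open and the orange key is in its slot, so I'm handing in.

```bash
python3 -c "
from bench import r
print(r.hand_in())"
```

```text
the job is handed in; nothing more can be done
None
```

I handed the job in at about 16 s with the green key held still, about 11° off level and roughly 340 mm above the shelf; the lid was fully open and the orange key still in its slot (the hand-in returned no verdict).

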